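Pin the label bar's collar, then lift the loaded bar off its stand and hold it level

TASK

The bar with the two label rolls is to come off its stand. First push the loose lock pin, which stands in the wooden block, fully down through the sliding collar and the bar, so that the rolls cannot slide off; only then lift the whole bar up out of both slotted uprights, to about a hand's width (10 cm) above where it lay. Finish while still holding the bar in the gripper, level and still, with the pin still home and nothing else on the bench disturbed.

Things in the scene. Friction and masses are not known exactly. Their poses are not given: they have to be found in the camera images.
- stand: Grey steel label-roll stand, screwed to the bench. Origin: middle of its underside, on the bench; y along the bar, x across it. Base plate 130 (x) x 400 (y) x 8 mm; two uprights 12 mm thick at y = +166 and -166 mm, 64 mm wide, 102 mm high, each with an open-topped slot 28 mm wide, floor 74 mm above the bench. The bar's ends lie loose in these slots.
- bar: Square aluminium bar 22 x 22 mm, 370 mm long, along the stand; about 0.7 kg with all it carries. Origin: its middle, on its axis, 85 mm above the bench at the start; y along it, z up. Dark stop discs 48 mm in diameter at y = +-45 mm, then the two rolls. At the -y end a fixed dark collar with its own pin already in it (part of the bar; its head shows on top); the sliding collar is at the +y end.
- grip (a point): The middle of the bar (its origin again), where to grip it: bare bar from y = -43 to +43 mm, 22 mm across its two flat upright sides. The loaded bar balances 0 to 20 mm from here towards +y (the larger roll); gripped there with 40 to 50 N it stays level. The top of the larger roll is 40 mm above this point.
- hole (a point): Centre of the mouth of the pin hole, on top of the sliding collar, at y = +122 mm of the bar, 105 mm above the bench at the start. z up along the hole, y along the bar. Hole 10.5 mm in diameter, 1 mm chamfer, straight down through collar top (9 mm), bar (22 mm) and collar bottom (9 mm). 31 mm from the hole to the roll's face, 38 mm to the stand's upright.
- collar (a joint): How far the sliding collar has slid outwards along the bar, m: 0 = against the roll, pin holes of collar and bar in line (as at the start); up to 0.012, holes out of line. About 2 N of friction. The collar is a dark steel block 40 (x) x 50 (y) x 40 (z) mm with a disc 48 mm in diameter on its roll side.
- pin: Loose steel lock pin, 40 g, standing upright in the block. Shank 8 mm in diameter, 48 mm long, tapered tip; round head above it 16 mm in diameter, 24 mm high (z = 48 to 72 mm). Origin: the tip of the shank; z up along the pin. The tip is 6 mm above the bench at the start. Fully home, the head rests on the collar and the tip is 48 mm below the mouth of the hole.
- block: Drilled wooden block, 50 (x) x 130 (y) x 40 mm high, fixed to the bench. Origin: middle of its underside. The pin stands loosely in a hole 9.5 mm in diameter, 34 mm deep, at y = +40 mm; at y = -45 mm a black marker 15 mm thick, part of the block, sticks up to 83 mm above the bench. Gripping the pin across the block (along its x) keeps clear of the marker.
- roll_big: White label roll, 84 mm in diameter, 44 mm wide, about 0.2 kg, turning loosely on the bar at its y = +69 mm. Origin: its centre; y along its axis.
- roll_small: White label roll, 68 mm in diameter, 44 mm wide, about 0.1 kg, turning loosely on the bar at its y = -69 mm. Origin: its centre; y along its axis.
- tape_roll: Bystander: brown roll of packing tape lying flat, 104 mm in diameter, 48 mm high. Origin: centre of its underside.
- book: Bystander: green hardback book lying flat, 160 (x) x 235 (y) x 26 mm. Origin: centre of its underside.
- parts_bin: Bystander: blue open parts bin, 200 (x) x 140 (y) x 75 mm high. Origin: centre of its underside.

How it is judged:
By the outcome, as a careful person would: the job done as asked, in the order asked, and still so for the second after the job is handed in, while the arm keeps its last pose, push and grip.
It also fails if it takes over 61 s, if anything falls off the work surface, if the arm or the gripper's body presses on something with over 40 N, if the wrist force passes 120 N, or if a joint passes its speed limit or range.

ROBOT

A 7-joint arm with a two-finger parallel gripper is mounted at the origin on the work surface. World frame = base frame: x ahead of the robot, y to its left, z up, the work surface at z = 0. Lengths are in m, angles in degrees, forces in N, time in s.
With the tool pointing down it reaches from about 0.425 to 0.95 m from the base axis. Payload 4.7 kg.
Tool frame: the origin (TCP) lies at the very end of the fingers, on their centre line; the grasp point (between the pads) lies 19 mm behind it; z points along the fingers, y is the line along which they close (so a half turn about z gives the same grasp; the last joint's range is limited). The gripper opens to 85 mm and grips with 20 to 120 N. Pads are 22 mm wide; open, the fingers measure 114 mm over their backs; the gripper's body (76 mm by 85 mm) begins 54 mm behind the grasp point. The pads swing forward as they close: fully open they stand 13 mm farther back than shut.
Start: joints at [-67.775, 26.849, -2.785, 87.806, 1.381, 65.374, -4.715], TCP at [0.273, 0.617, 0.231] pointing down, gripper open.
Joint ranges: [-148.3, 148.3], [-19.14, 114.17], [-79.39, 73.82], [5.75, 140.21], [-59.74, 239.74], [12.07, 113.84], [-152.46, 152.46]. Speed limits (degrees/s): [147.25, 147.25, 180, 180, 180, 180, 180].

INTERFACE

Orientations are given as a 3x3 rotation matrix whose columns are the frame's x, y, z axes.
In Python, from rig import robot gives the robot as it stands.
- The arm moves only by the shell command python3 shift.py FILE [FORCE], which reads ROWS from the file FILE. ROWS is a JSON object whose key "ticks" holds a list of rows, 1 to 12 of them, each of 5 numbers: dx, dy, dz in m, then a turn about the tool's z in degrees, then the finger opening in m; each row is the pose to reach, as a shift and turn from the pose commanded when the command began, along the tool's axes at that moment; what a row does not reach only later rows make up. A row lasts 1/8 s, in which the tool goes at most 0.0625 m and 10.7 degrees, less where a joint would pass 70% of its speed; a pose out of reach is approached as far as the arm can. The fingers move at their own pace and stop on an object; FORCE is the grip in N (left out, the last holds). Time passes only in rows, so rows that do not move let the fingers close. It prints the time, the measured TCP pose, the force, the opening and the grip force at its end. Input that does not fit is refused with a message, and nothing moves.
- robot.state(): the state, without advancing time (a new reading comes with each control period).
- robot.get_image(name): name is "scene" or "top" or "wrist"; returns a dict with "pixels" (384x512x3 uint8, red, green, blue), "K" (3x3 intrinsics, pixels), "xyz" and "orientation" of the camera in the world; the wrist camera has in their place "mount" (4x4, takes a point from camera to tool coordinates, whose origin is the TCP and whose axes are the flange's). Camera axes: x right, y down, z forward; pixel columns grow to the right and rows downward; lengths in m; the calibration is good to about 2 mm. The wrist camera is an equidistant fisheye: a pixel r from the principal point sees the ray r / f radians off the axis. A picture is of the moment at which its call begins: read the wrist's pose just before it. There is no depth.
- robot.finish_job(): hands the job in; it is judged then, once.
The state is a dict: "time": time; "joints": joint angles; "joint_vel": joint speeds; "tau": joint torques, N m; "tool_pos": TCP position; "orientation": TCP orientation; "wrist_force": force on the tool from outside, world axes, zero at the start; "torque": the same for the moment, N m; "finger_gap": finger opening in m; "gripper_force": force on a finger pad.
Only numpy, scipy, OpenCV 4.12 (cv2) and the standard library are available. Lean on these libraries where they do the work, as an engineer would, in place of code of your own. Each camera call takes 0.05 s, during which the arm holds its last target. There are 200 camera calls.

## Working session

There is one attempt and no reset: what is moved stays moved. The work goes in short steps, Python scripts to look and compute and a shell command to move; the robot and the scene stay as the last step left them, time stands still between calls to the robot, and variables do not carry over. Pictures are saved under pics/ and viewed, at most 14 in all, crops included, and the job is handed in when it is done.

```bash
ls; mkdir -p pics; cat > h.py <<'E'
import numpy as np, cv2
from rig import robot
def grab(n,f):
    s=robot.state(); d=robot.get_image(n); cv2.imwrite('pics/'+f+'.png',d['pixels'][:,:,::-1])
    np.savez('pics/'+f+'.npz',pos=s['tool_pos'],R=s['orientation'],**{k:v for k,v in d.items()})
    return d,s
def ray(f,u,v):
    d=np.load('pics/'+f+'.npz'); K=d['K']
    x=(u-K[0,2])/K[0,0]; y=(v-K[1,2])/K[1,1]
    if 'mount' in d:
        r=np.hypot(x,y); c=np.array([x/r*np.sin(r),y/r*np.sin(r),np.cos(r)]) if r>1e-9 else np.array([0,0,1.])
        M=d['mount']; R=d['R']
        return d['pos']+R@M[:3,3], R@M[:3,:3]@c
    c=np.array([x,y,1.]); c/=np.linalg.norm(c)
    return d['xyz'],d['orientation']@c
def at(f,u,v,z):
    o,r=ray(f,u,v); return o+r*(z-o[2])/r[2]
E
python3 - <<'E'
from h import *
for n in('scene','top'):
    d,s=grab(n,n+'0'); print(n,d['K'],d['xyz'],d['orientation'])
print(s)
E
```

```text
pics
rig.py
shift.py
scene [[407.84252404   0.         249.8530382 ]
 [  0.         407.84252404 189.25804385]
 [  0.           0.           1.        ]] [1.10060336 0.94253554 0.90692311] [[-0.85462675  0.31413798 -0.41343735]
 [ 0.51917279  0.50389573 -0.69032507]
 [-0.00852801 -0.8046157  -0.59373466]]
top [[425.14125682   0.         252.40229653]
 [  0.         425.14125682 191.3847114 ]
 [  0.           0.           1.        ]] [ 0.45770466 -0.01739392  1.86176331] [[-0.01529946 -0.9986033   0.05057054]
 [-0.99979302  0.01595685  0.01262123]
 [-0.01341055 -0.05036697 -0.99864074]]
{'time': 0.05, 'joints': array([-67.77475759,  26.89764734,  -2.78476908,  87.87290706,
         1.37946235,  65.37545783,  -4.71435426]), 'joint_vel': array([-0.11638838, -0.01644888,  0.04730595, -0.05750182,  0.01799438,
        0.14022128,  0.07928875]), 'tau': array([ 2.63438005e-04, -5.11962426e+01, -4.67490871e-02, -2.38646078e+01,
        1.08873780e-02,  4.36922768e-03, -3.55500913e-05]), 'tool_pos': array([0.27301139, 0.61669001, 0.23026346]), 'orientation': array([[-9.14406951e-01,  4.04795459e-01, -7.51887663e-04],
       [ 4.04796154e-01,  9.14405152e-01, -1.81421802e-03],
       [-4.68572643e-05, -1.96329481e-03, -9.99998072e-01]]), 'wrist_force': array([ 0.09273023, -0.17245108, -0.30326633]), 'torque': array([ 0.03000293, -0.04070367,  0.05799406]), 'gripper_force': 0.0, 'finger_gap': 0.08562259817497586}
```

View pics/top0.png

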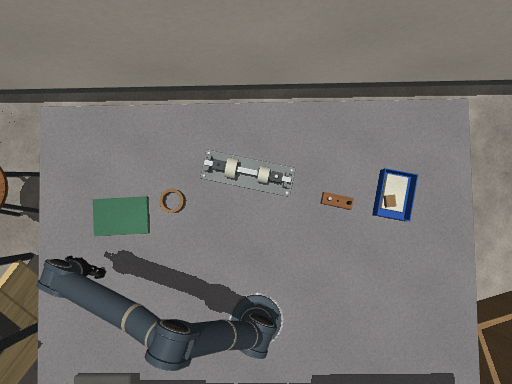

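View pics/scene0.png

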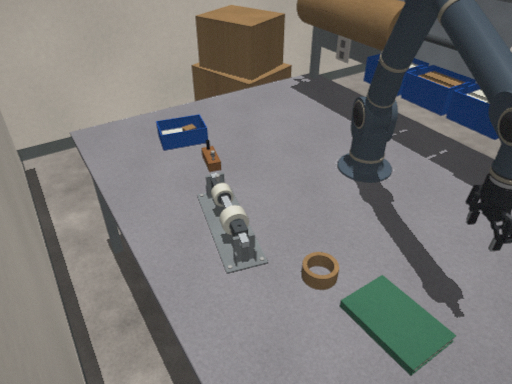

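Top view: the stand is at about (248,172) with the larger roll to the left (232,169, +y). The block is at (337,200) with the pin near (329,198) and the marker near (349,203). The scene view agrees. Next, rough positions.

```bash
python3 - <<'E'
from h import *
for n,u,v,z in [('pin',329,198,.07),('block',337,200.5,.04),('marker',349,203,.08),('bigroll',232,169,.085),('smallroll',263,175,.085),('stand',248,172.5,0.0)]:
    print(n,at('top0',u,v,z).round(4))
im=cv2.imread('pics/top0.png'); hsv=cv2.cvtColor(im,cv2.COLOR_BGR2HSV)
m=cv2.inRange(hsv,(5,100,60),(20,255,255)); m[:, :300]=0; m[:, 365:]=0; m[:150]=0;m[250:]=0
c=max(cv2.findContours(m,0,2)[0],key=cv2.contourArea); r=cv2.minAreaRect(c); print(r,at('top0',*r[0],.04))
a=np.hstack([cv2.resize(im[140:205,195:305],None,fx=4,fy=4,interpolation=2),cv2.resize(im[170:235,315:400],None,fx=4,fy=4,interpolation=2)])
cv2.imwrite('pics/c.png',a)
s=robot.state();d=robot.get_image('wrist');print(d['mount'],d['K'])
E
```

```text
pin [ 0.5154 -0.3165  0.07  ]
block [ 0.5052 -0.3554  0.04  ]
marker [ 0.4929 -0.3977  0.08  ]
bigroll [0.6431 0.0893 0.085 ]
smallroll [ 0.6157 -0.0404  0.085 ]
stand [0.6354 0.0242 0.    ]
((336.7453918457031, 200.2095489501953), (31.416597366333008, 11.639592170715332), 11.888657569885254) [ 0.5064261  -0.35434877  0.04      ]
[[ 7.45846491e-04 -9.61702513e-01 -2.74094363e-01  6.90273747e-02]
 [ 9.99999674e-01  8.01692797e-04 -9.17338431e-05 -1.69906029e-03]
 [ 3.07960144e-04 -2.74094205e-01  9.61702798e-01 -1.42431289e-01]
 [ 0.00000000e+00  0.00000000e+00  0.00000000e+00  1.00000000e+00]] [[297.31863964   0.         259.77344126]
 [  0.         297.31863964 192.76445374]
 [  0.           0.           1.        ]]
```
View pics/c.png

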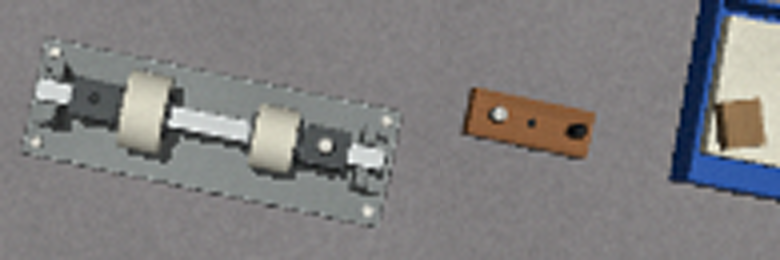

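The crop confirms both: an empty hole in the left (+y) collar, and the pin at the left end of the block. I'll go over the hole first, turning +78° so the fingers close across the bar.

```bash
echo '{"ticks":[[-0.538, -0.276, 0, 78, 0.085], [-0.538, -0.276, 0, 78, 0.085], [-0.538, -0.276, 0, 78, 0.085], [-0.538, -0.276, 0, 78, 0.085], [-0.538, -0.276, 0, 78, 0.085], [-0.538, -0.276, 0, 78, 0.085], [-0.538, -0.276, 0, 78, 0.085], [-0.538, -0.276, 0, 78, 0.085], [-0.538, -0.276, 0, 78, 0.085], [-0.538, -0.276, 0, 78, 0.085], [-0.538, -0.276, 0, 78, 0.085], [-0.538, -0.276, 0, 78, 0.085]]}' > rows.txt && python3 shift.py rows.txt
python3 - <<'E'
from h import *
d,s=grab('wrist','w1'); print(s)
E
```

```text
time: 1.65
tool_pos: [0.6528, 0.1481, 0.2307]
orientation: [[0.205, 0.979, -0.001], [0.979, -0.205, 0.001], [0.0, -0.002, -1.0]]
wrist_force: [-0.2, 1.2, 0.2]
finger_gap: 0.0852
gripper_force: 0.0
{'time': 1.65, 'joints': array([-31.67729592,  27.25462814,  22.1855028 ,  89.7740451 ,
       -11.0478747 ,  65.20665465, -18.88779512]), 'joint_vel': array([-1.32804932, -0.41711437, -0.99738556,  0.24575665,  0.0421812 ,
        0.00416926,  0.05572318]), 'tau': array([ 1.70362204e+00, -4.88309669e+01,  6.07227355e+00, -2.33888698e+01,
        1.17562478e-01, -1.92330818e-02,  7.81421204e-04]), 'tool_pos': array([0.65280753, 0.14806454, 0.23072126]), 'orientation': array([[ 2.05015316e-01,  9.78757742e-01, -1.41498594e-03],
       [ 9.78758647e-01, -2.05014367e-01,  7.87185292e-04],
       [ 4.80371251e-04, -1.54631477e-03, -9.99998689e-01]]), 'wrist_force': array([-0.18396568,  1.17566419,  0.18814244]), 'torque': array([0.076138  , 0.00365401, 0.02301428]), 'gripper_force': 0.0, 'finger_gap': 0.08522569550385872}
```

View pics/w1.png

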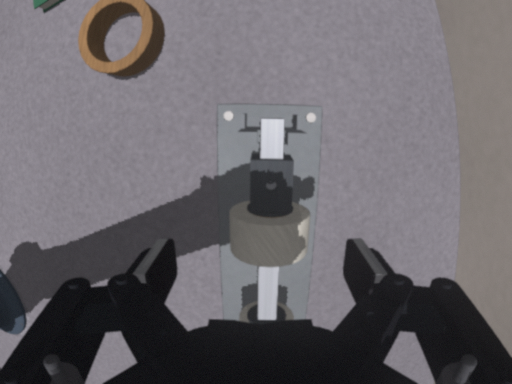

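The wrist view shows the collar at about (271,180) with the hole near (271,185), and the bar runs from (272,122) to (268,320). I'll refine these by mask.

```bash
python3 - <<'E'
from h import *
im=cv2.imread('pics/w1.png'); g=cv2.cvtColor(im,cv2.COLOR_BGR2GRAY).astype(int)
print(g[176:196,258:286])
P=[]
for v in list(range(126,148,4))+list(range(270,300,5)):
    b=np.where(g[v,245:300]>150)[0]+245; 
    if len(b)<5: continue
    p=[at('w1',b[0]-.5,v,.096)[:2],at('w1',b[-1]+.5,v,.096)[:2]]; c=(p[0]+p[1])/2
    P.append(c); print(v,b[0],b[-1],c.round(4),np.linalg.norm(p[0]-p[1]).round(4))
P=np.array(P); vx,vy,x0,y0=cv2.fitLine(P.astype(np.float32),2,0,.01,.01).ravel(); print('dir',vx,vy,np.degrees(np.arctan2(vx,vy)),x0,y0)
print('hole',at('w1',271,185,.105))
for v in(120,154,155,156,185,212):print(v,at('w1',271,v,.105).round(4))
E
```

```text
[[45 47 44 50 46 47 48 48 47 46 48 46 46 47 48 47 48 48 48 48 46 47 46 46
  55 72 84 84]
 [47 46 47 46 45 47 48 48 45 46 46 47 47 47 47 46 48 45 46 46 47 47 46 48
  51 67 79 82]
 [47 47 44 46 47 48 47 47 47 46 45 45 48 46 46 48 48 47 46 44 46 46 47 48
  49 59 70 75]
 [48 46 47 47 45 48 48 47 46 46 46 43 43 46 47 46 47 43 46 47 47 47 46 48
  50 52 58 63]
 [47 45 45 46 46 46 46 46 47 47 45 46 46 47 45 44 45 47 46 46 45 47 47 48
  47 47 49 57]
 [48 46 44 44 46 48 47 46 45 45 45 49 52 50 46 46 50 50 46 44 47 46 47 46
  45 45 46 53]
 [47 45 43 45 45 46 44 45 50 50 48 46 49 49 51 57 62 57 49 46 46 47 46 46
  46 47 48 51]
 [44 46 44 44 47 46 45 46 55 63 58 55 54 56 61 68 70 68 55 46 45 45 45 46
  47 45 47 46]
 [44 44 45 46 44 45 45 51 64 71 71 69 69 72 74 75 77 72 59 49 46 46 44 46
  48 45 47 46]
 [45 46 46 45 44 45 46 51 66 76 75 76 76 78 77 77 75 72 59 49 47 45 46 45
  48 44 44 47]
 [45 44 44 45 44 46 48 52 66 73 78 78 78 79 77 78 74 69 55 48 45 46 45 45
  47 45 46 48]
 [42 45 45 44 46 45 45 48 59 68 76 76 77 79 77 76 71 59 48 41 43 47 44 46
  45 45 44 46]
 [45 44 42 43 43 46 43 47 51 59 
[... 656 characters left out ...]
44 46 45
  45 44 44 46]]
126 261 283 [0.6747 0.1977] 0.0213
130 261 283 [0.674 0.194] 0.0214
134 261 283 [0.6732 0.1904] 0.0214
138 261 283 [0.6725 0.1867] 0.0215
142 261 283 [0.6717 0.183 ] 0.0215
146 261 283 [0.671  0.1793] 0.0216
270 259 278 [0.642  0.0507] 0.0215
275 258 278 [0.6403 0.0446] 0.0228
280 258 277 [0.6385 0.0383] 0.0219
285 258 277 [0.6372 0.0318] 0.0221
290 259 277 [0.6364 0.025 ] 0.0212
295 258 276 [0.634  0.0184] 0.0214
dir 0.22059897 0.9753646 12.744214 0.65544814 0.1116419
hole [0.6627658  0.14478523 0.105     ]
120 [0.6746 0.2037 0.105 ]
154 [0.6685 0.1734 0.105 ]
155 [0.6683 0.1725 0.105 ]
156 [0.6681 0.1716 0.105 ]
185 [0.6628 0.1448 0.105 ]
212 [0.6576 0.1186 0.105 ]
```

```bash
echo '{"ticks":[[-0.482, -0.04, 0, 0, 0.085], [-0.482, -0.04, 0, 0, 0.085], [-0.482, -0.04, 0, 0, 0.085], [-0.482, -0.04, 0, 0, 0.085], [-0.482, -0.04, 0, 0, 0.085], [-0.482, -0.04, 0, 0, 0.085], [-0.482, -0.04, 0.05, 0, 0.085], [-0.482, -0.04, 0.05, 0, 0.085], [-0.482, -0.04, 0.05, 0, 0.085], [-0.482, -0.04, 0.05, 0, 0.085]]}' > rows.txt && python3 shift.py rows.txt
python3 - <<'E'
from h import *
d,s=grab('wrist','w2'); print(s['joints'])
im=cv2.imread('pics/w2.png'); cv2.imwrite('pics/w2c.png',cv2.resize(im[90:330,140:400],None,fx=2.4,fy=2.4))
E
```

```text
time: 2.95
tool_pos: [0.5161, -0.3143, 0.1813]
orientation: [[0.203, 0.979, 0.001], [0.979, -0.203, 0.001], [0.001, 0.0, -1.0]]
wrist_force: [-0.2, -0.6, 0.1]
finger_gap: 0.0849
gripper_force: 0.0
[  5.81969994  24.65549595  28.94117714 102.34835649 -14.09597797
  56.59518606  28.64357023]
```

View pics/w2c.png

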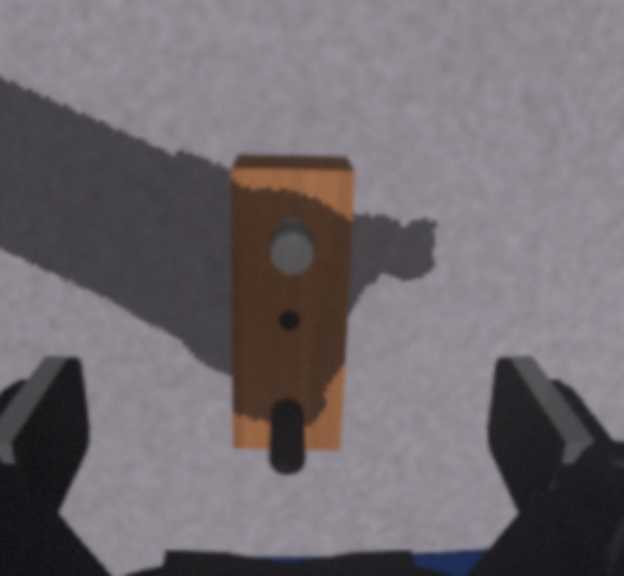

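Pin head top is at crop (292,255), i.e. pixel (261.7,196). The block lies parallel to the tool axis and the marker is at the bottom.

```bash
python3 - <<'E'
from h import *
im=cv2.imread('pics/w2.png'); hsv=cv2.cvtColor(im,cv2.COLOR_BGR2HSV)
sub=(hsv[:,:,1]<60)&(hsv[:,:,2]>85); m=np.zeros(sub.shape,np.uint8); m[180:210,245:280]=sub[180:210,245:280]*255
c=max(cv2.findContours(m,0,1)[0],key=cv2.contourArea); (u,v),r=cv2.minEnclosingCircle(c); x,y,w,h=cv2.boundingRect(c); print(u,v,r,x,y,w,h)
p=at('w2',x+w/2-.5,y+h/2-.5,.078); print('pin',p, 'diam',np.linalg.norm(at('w2',x-.5,v,.078)-at('w2',x+w-.5,v,.078)))
d=np.load('pics/w2.npz'); print('tool delta',d['R'].T@(p-d['pos']))
# block axis
o=cv2.inRange(hsv,(5,90,30),(20,255,255)); o[:150]=0
for v in (175,190,215,250,260):
    b=np.where(o[v,220:300])[0]+220; a=at('w2',b[0]-.5,v,.04);e=at('w2',b[-1]+.5,v,.04); print(v,b[0],b[-1],((a+e)/2).round(4),np.linalg.norm(a-e).round(4))
E
```

```text
261.4545593261719 195.22727966308594 7.5549798011779785 254 188 15 14
pin [ 0.51657462 -0.31826192  0.078     ] diam 0.012924571620560025
tool delta [-0.00391219  0.00120899  0.10327329]
175 237 286 [ 0.519  -0.3097  0.04  ] 0.049
190 237 285 [ 0.5155 -0.3245  0.04  ] 0.0486
215 237 284 [ 0.5096 -0.3503  0.04  ] 0.0489
250 238 282 [ 0.5011 -0.3892  0.04  ] 0.048
260 238 281 [ 0.4981 -0.4011  0.04  ] 0.0476
```

```bash
echo '{"ticks":[[-0.004, 0.001, 0.05, 0, 0.06], [-0.004, 0.001, 0.1, 0, 0.06], [-0.004, 0.001, 0.129, 0, 0.06], [-0.004, 0.001, 0.129, 0, 0.06], [-0.004, 0.001, 0.129, 0, 0.06], [-0.004, 0.001, 0.129, 0, 0], [-0.004, 0.001, 0.129, 0, 0], [-0.004, 0.001, 0.129, 0, 0], [-0.004, 0.001, 0.129, 0, 0], [-0.004, 0.001, 0.129, 0, 0], [-0.004, 0.001, 0.129, 0, 0]]}' > rows.txt && python3 shift.py rows.txt 40
```

```text
time: 4.38
tool_pos: [0.5158, -0.3209, 0.0531]
orientation: [[0.206, 0.979, 0.001], [0.979, -0.206, -0.0], [-0.0, 0.001, -1.0]]
wrist_force: [-1.0, 0.0, 5.6]
finger_gap: 0.0145
gripper_force: 39.1
```

```bash
echo '{"ticks":[[0, 0, -0.05, 0, 0], [0, 0, -0.1, 0, 0], [0.05, 0.005, -0.145, 1, 0], [0.486, 0.048, -0.145, 1, 0], [0.486, 0.048, -0.145, 1, 0], [0.486, 0.048, -0.145, 1, 0], [0.486, 0.048, -0.145, 1, 0], [0.486, 0.048, -0.145, 1, 0], [0.486, 0.048, -0.145, 1, 0], [0.486, 0.048, -0.145, 1, 0], [0.486, 0.048, -0.145, 1, 0], [0.486, 0.048, -0.145, 1, 0]]}' > rows.txt && python3 shift.py rows.txt; echo '{"ticks":[[0, 0, 0.025, 0, 0], [0, 0, 0.025, 0, 0]]}' > rows.txt && python3 shift.py rows.txt
python3 - <<'E'
from h import *
d,s=grab('wrist','w3'); print(s['tool_pos'],s['joints'])
grab('scene','s3');grab('top','t3')
im=cv2.imread('pics/w3.png'); a=cv2.resize(im[110:310,170:370],None,fx=2.9,fy=2.9,interpolation=2)
cv2.imwrite('pics/w3c.png',a)
E
```

```text
time: 5.88
tool_pos: [0.6618, 0.145, 0.1965]
orientation: [[0.222, 0.975, -0.001], [0.975, -0.222, -0.001], [-0.001, -0.001, -1.0]]
wrist_force: [-0.7, -0.5, -0.4]
finger_gap: 0.0143
gripper_force: 40.8
time: 6.12
tool_pos: [0.6606, 0.1424, 0.1705]
orientation: [[0.226, 0.974, -0.004], [0.974, -0.226, -0.002], [-0.003, -0.004, -1.0]]
wrist_force: [-1.2, -0.1, 0.1]
finger_gap: 0.0141
gripper_force: 40.8
[0.66062551 0.14242325 0.17053573] [-31.87723135  31.29617395  23.68131488  92.30577143 -13.92899874
  59.61322092 -17.20016214]
```

View pics/w3c.png

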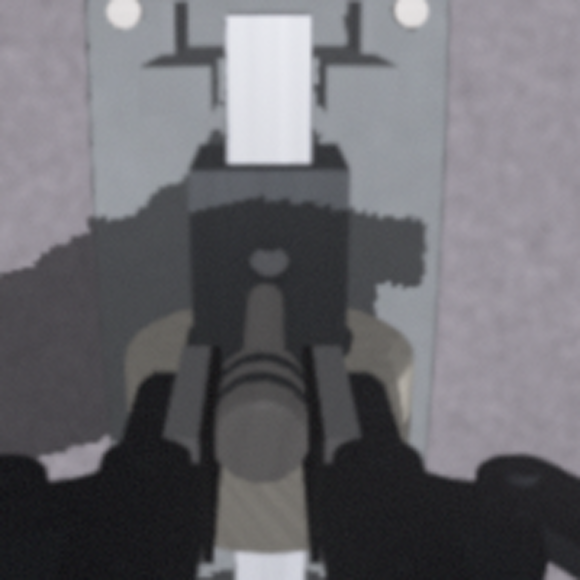

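Good view: hole at crop (269,262), shank tip at (265,287), head top at (262,443). I'll compute the offset in world coordinates.

```bash
python3 - <<'E'
from h import *
q=lambda x,y:(170+(x+.5)/2.9-.5,110+(y+.5)/2.9-.5)
d=np.load('pics/w3.npz'); R=d['R'];pos=d['pos']
for n,x,y,z in [('hole',269,262,.105),('tip',265,287,.1235),('tip2',265,290,.1235),('headL',215,440,.1954),('headR',308,440,.1954),('headbot',262,482,.1954),('collarTL',189,170,.105),('collarTR',348,170,.105)]:
    p=at('w3',*q(x,y),z); print(n,p.round(4),'tool',(R.T@(p-pos)).round(4))
im=cv2.imread('pics/w3.png'); g=cv2.cvtColor(im,cv2.COLOR_BGR2GRAY).astype(int)
print(g[190:216,250:275])
a=cv2.imread('pics/s3.png')[150:290,170:310]; cv2.imwrite('pics/s3c.png',cv2.resize(a,None,fx=4,fy=4,interpolation=2))
E
```

```text
hole [0.6631 0.1446 0.105 ] tool [0.0029 0.0021 0.0655]
tip [0.662  0.1446 0.1235] tool [0.0026 0.0011 0.047 ]
tip2 [0.6619 0.1439 0.1235] tool [0.0018 0.0011 0.047 ]
headL [0.6544 0.1461 0.1954] tool [ 0.0021 -0.007  -0.0248]
headR [0.6685 0.1429 0.1954] tool [ 0.0022  0.0074 -0.0249]
headbot [0.6598 0.137  0.1954] tool [-0.0056  0.0003 -0.0248]
collarTL [0.6492 0.1722 0.105 ] tool [ 0.0266 -0.0176  0.0655]
collarTR [0.6873 0.1634 0.105 ] tool [0.0266 0.0215 0.0654]
[[53 51 50 50 48 52 51 50 50 51 50 49 51 49 50 50 51 51 51 50 49 50 51 50
  50]
 [52 50 51 49 49 52 50 50 49 49 48 50 49 47 49 49 50 52 49 49 49 49 49 51
  50]
 [49 51 51 49 49 50 51 51 48 48 50 48 50 48 49 48 49 48 48 50 47 50 51 53
  49]
 [53 50 50 48 51 49 50 50 49 48 45 49 47 48 47 49 49 50 48 51 47 52 51 47
  50]
 [50 50 50 50 47 50 50 50 48 48 48 48 46 49 48 49 48 47 50 46 49 52 48 49
  49]
 [49 50 49 49 51 48 47 50 54 55 53 50 50 48 52 55 59 53 48 48 51 49 51 50
  50]
 [49 49 49 47 48 50 50 56 65 73 71 65 66 63 65 72 72 65 57 51 48 51 49 50
  48]
 [49 49 49 47 48 49 54 68 78 83 83 80 79 77 80 82 81 77 64 54 51 49 
[... 752 characters left out ...]
45 49 50 52 55 55 53 52 48 44 44 43 45 46 46 45 47 46
  48]
 [44 48 49 47 47 48 48 53 60 68 71 72 69 66 62 54 46 44 46 48 47 46 46 50
  49]
 [45 47 47 48 46 49 54 65 72 75 78 79 77 76 73 62 53 47 47 45 47 47 50 47
  47]
 [47 46 47 49 50 53 62 72 78 80 80 79 80 77 76 71 63 52 45 48 46 50 47 48
  46]
 [46 47 44 48 51 57 67 75 79 79 80 80 78 79 76 75 69 55 48 46 48 47 47 48
  49]
 [46 46 47 46 52 60 71 78 79 79 81 80 78 78 77 76 72 60 47 45 47 45 47 46
  45]
 [45 47 45 46 50 63 74 77 79 77 81 81 78 78 77 78 75 61 51 46 45 48 48 48
  46]
 [46 48 48 48 50 66 74 79 77 79 78 79 80 79 78 76 74 61 49 45 45 47 47 45
  44]
 [47 43 47 46 51 66 77 78 78 80 79 80 79 77 78 78 74 61 50 46 44 48 48 46
  48]]
```

View pics/s3c.png

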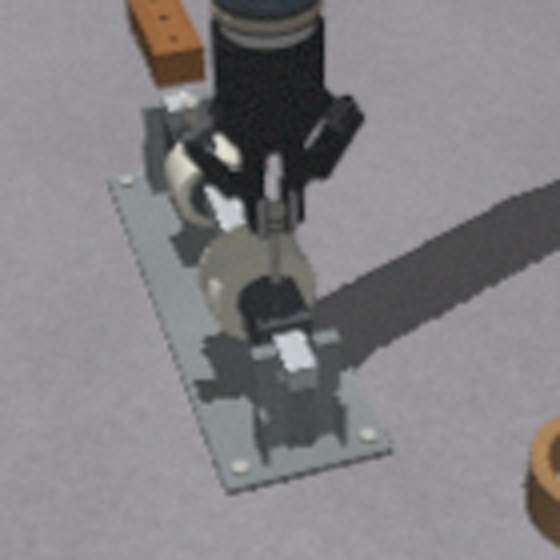

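Relative offset hole minus tip is about +1 mm in tool x and +1 mm in tool y. I'll shift, come down 12 mm, settle and check.

```bash
echo '{"ticks":[[0.001, 0.001, 0.012, 0, 0], [0.001, 0.001, 0.012, 0, 0], [0.001, 0.001, 0.012, 0, 0], [0.001, 0.001, 0.012, 0, 0]]}' > rows.txt && python3 shift.py rows.txt
python3 - <<'E'
from h import *
d,s=grab('wrist','w4'); print(s['tool_pos'],s['joint_vel'].round(2))
im=cv2.imread('pics/w4.png'); cv2.imwrite('pics/w4c.png',cv2.resize(im[160:260,200:320],None,fx=6,fy=6,interpolation=2))
E
```

```text
time: 6.78
tool_pos: [0.6636, 0.146, 0.1605]
orientation: [[0.223, 0.975, 0.0], [0.975, -0.223, 0.0], [0.0, 0.0, -1.0]]
wrist_force: [0.4, 0.8, -0.2]
finger_gap: 0.0145
gripper_force: 40.8
[0.66361886 0.14603836 0.16052808] [-0.01 -0.07 -0.01  0.07 -0.   -0.07 -0.01]
```

View pics/w4c.png

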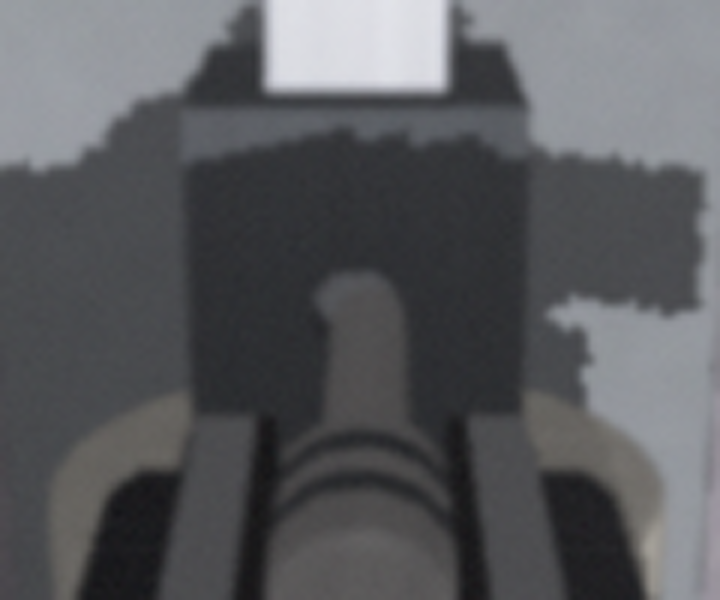

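The tip now overlaps the hole. The hole's left rim is at crop 316 and its top at 270, and the shank centre is at 368, so the tip is slightly right. Cross-checking numerically.

```bash
python3 - <<'E'
from h import *
d=np.load('pics/w4.npz'); R=d['R'];pos=d['pos']
for n,u,v,z in [('hole',259.4,209.7,.105),('holeL',252.7,209.7,.105),('holeTop',259.4,205,.105),('shankL',200+328/6,160+370/6,.125),('shankR',200+408/6,160+370/6,.125),('collTL',200+182/6,160+105/6,.105),('collTR',200+528/6,160+105/6,.105)]:
    p=at('w4',u,v,z); print(n,p.round(4),'tool',(R.T@(p-pos)).round(4))
g=cv2.cvtColor(cv2.imread('pics/w4.png'),cv2.COLOR_BGR2GRAY).astype(int); print(g[202:222,250:272])
E
```

```text
hole [0.6633 0.1449 0.105 ] tool [-0.0011 -0.0001  0.0555]
holeL [0.6587 0.146  0.105 ] tool [-0.0012 -0.0048  0.0555]
holeTop [0.6641 0.1483 0.105 ] tool [ 0.0023 -0.0001  0.0555]
shankL [0.6601 0.1445 0.125 ] tool [-0.0023 -0.0031  0.0355]
shankR [0.6684 0.1425 0.125 ] tool [-0.0023  0.0055  0.0355]
collTL [0.6491 0.1721 0.105 ] tool [ 0.0221 -0.02    0.0555]
collTR [0.6876 0.1633 0.105 ] tool [0.0221 0.0195 0.0555]
[[47 48 51 47 49 46 49 47 49 49 48 49 49 49 49 49 49 47 49 48 51 48]
 [48 48 49 50 48 48 49 47 49 47 46 48 49 48 49 48 49 48 49 48 50 50]
 [48 49 48 48 48 50 50 51 52 53 53 53 52 49 47 48 49 48 48 48 50 49]
 [49 47 49 47 52 60 62 68 68 66 69 71 66 57 49 49 50 49 48 50 48 49]
 [49 45 47 52 61 73 78 81 81 79 82 82 79 71 61 52 47 48 48 49 48 48]
 [46 47 50 62 71 81 83 86 86 85 84 84 82 79 74 59 51 48 48 49 48 49]
 [48 49 58 70 79 83 85 84 84 83 83 81 82 80 75 68 55 50 51 49 50 46]
 [46 51 64 76 84 86 84 82 81 79 80 82 80 78 77 73 59 51 49 48 49 49]
 [46 49 61 76 82 84 81 80 79 79 80 81 80 80 79 77 66 54 48 47 47 47]
 [48 50 54 68 81 83 81 80 81 80 81 81 80 79 79 76 71 57 49 48 46 48]
 [47 46 46 57 74 78 79 80 79 78 80 79 79 78 78 78 74 59 48 47 47 45]
 [49 43 44 47 60 73 77 78 79 80 80 79 79 81 78 78 74 62 50 49 46 48]
 [45 46 41 42 51 65 76 78 80 79 82 81 79 77 78 79 74 61 51 49 46 46]
 [47 47 43 41 50 68 75 80 79 80 80 80 78 79 77 78 74 63 53 46 47 46]
 [46 48 44 45 53 68 76 77 79 79 80 80 81 79 78 75 73 65 52 47 47 48]
 [47 46 47 46 57 68 76 77 78 81 80 80 79 78 76 75 76 65 52 49 48 48]
 [47 45 47 47 56 67 76 78 80 79 79 80 78 77 78 77 74 65 54 47 47 47]
 [46 47 48 47 54 71 77 78 79 80 81 79 79 78 76 77 75 64 51 49 45 45]
 [47 45 49 48 58 71 79 78 79 79 80 80 79 79 79 76 74 66 54 48 46 46]
 [46 46 46 49 59 71 77 78 78 81 79 79 80 77 78 77 74 64 51 46 45 46]]
```

```bash
echo '{"ticks":[[-0.003, -0.0013, 0, 0, 0], [-0.003, -0.0013, 0, 0, 0], [-0.003, -0.0013, 0.006, 0, 0], [-0.003, -0.0013, 0.01, 0, 0], [-0.003, -0.0013, 0.014, 0, 0], [-0.003, -0.0013, 0.016, 0, 0], [-0.003, -0.0013, 0.016, 0, 0]]}' > rows.txt && python3 shift.py rows.txt
python3 - <<'E'
from h import *
d,s=grab('wrist','w5'); print(s['tool_pos'],s['wrist_force'],s['torque'])
im=cv2.imread('pics/w5.png'); cv2.imwrite('pics/w5c.png',cv2.resize(im[160:260,200:320],None,fx=6,fy=6,interpolation=2))
E
```

```text
time: 7.7
tool_pos: [0.6614, 0.1433, 0.144]
orientation: [[0.223, 0.975, -0.0], [0.975, -0.223, -0.0], [-0.0, -0.0, -1.0]]
wrist_force: [-0.2, -0.8, -0.3]
finger_gap: 0.0144
gripper_force: 40.8
[0.66143554 0.14333282 0.14403912] [-0.24910263 -0.75698571 -0.30946531] [-0.00399238 -0.02468972  0.052362  ]
```

View pics/w5c.png

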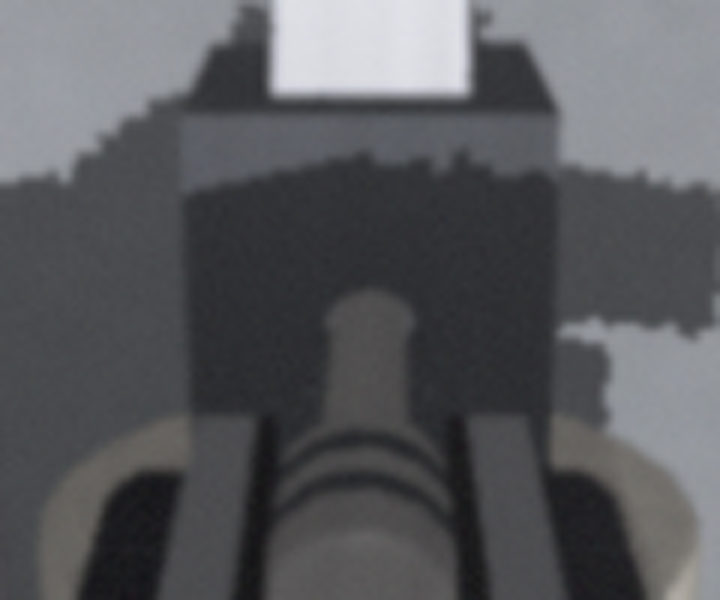

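The shank is inside the hole, centred, with no contact force. Continuing down.

```bash
echo '{"ticks":[[0, 0, 0.004, 0, 0], [0, 0, 0.008, 0, 0], [0, 0, 0.011, 0, 0], [0, 0, 0.014, 0, 0], [0, 0, 0.014, 0, 0]]}' > rows.txt && python3 shift.py rows.txt && echo '{"ticks":[[0, 0, 0.003, 0, 0], [0, 0, 0.006, 0, 0], [0, 0, 0.009, 0, 0], [0, 0, 0.012, 0, 0], [0, 0, 0.015, 0, 0], [0, 0, 0.018, 0, 0], [0, 0, 0.018, 0, 0]]}' > rows.txt && python3 shift.py rows.txt
```

```text
time: 8.38
tool_pos: [0.6613, 0.1433, 0.1299]
orientation: [[0.223, 0.975, -0.001], [0.975, -0.223, -0.0], [-0.0, -0.001, -1.0]]
wrist_force: [0.1, 0.5, -0.1]
finger_gap: 0.0145
gripper_force: 40.8
time: 9.25
tool_pos: [0.6613, 0.1433, 0.1119]
orientation: [[0.223, 0.975, -0.001], [0.975, -0.223, -0.0], [-0.0, -0.001, -1.0]]
wrist_force: [0.1, 0.0, -1.0]
finger_gap: 0.0144
gripper_force: 40.8
```

```bash
echo '{"ticks":[[0, 0, 0.002, 0, 0], [0, 0, 0.004, 0, 0], [0, 0, 0.004, 0, 0], [0, 0, 0.004, 0, 0.05], [0, 0, 0.004, 0, 0.05], [0, 0, 0.004, 0, 0.05], [0, 0, -0.02, 0, 0.05], [0, 0, -0.05, 0, 0.05], [0, 0, -0.05, 0, 0], [0, 0, -0.05, 0, 0], [0, 0, -0.05, 0, 0], [0, 0, -0.05, 0, 0]]}' > rows.txt && python3 shift.py rows.txt
python3 - <<'E'
from h import *
d,s=grab('wrist','w6'); print(s['tool_pos'],s['finger_gap'])
im=cv2.imread('pics/w6.png'); cv2.imwrite('pics/w6c.png',cv2.resize(im[120:280,170:370],None,fx=3.5,fy=3.5,interpolation=2))
E
```

```text
time: 10.75
tool_pos: [0.661, 0.1433, 0.1613]
orientation: [[0.223, 0.975, -0.002], [0.975, -0.223, -0.0], [-0.001, -0.001, -1.0]]
wrist_force: [-0.4, 0.3, -0.4]
finger_gap: 0.0003
gripper_force: 0.0
[0.66102975 0.14331372 0.16130785] 0.0003407119906349055
```

View pics/w6c.png

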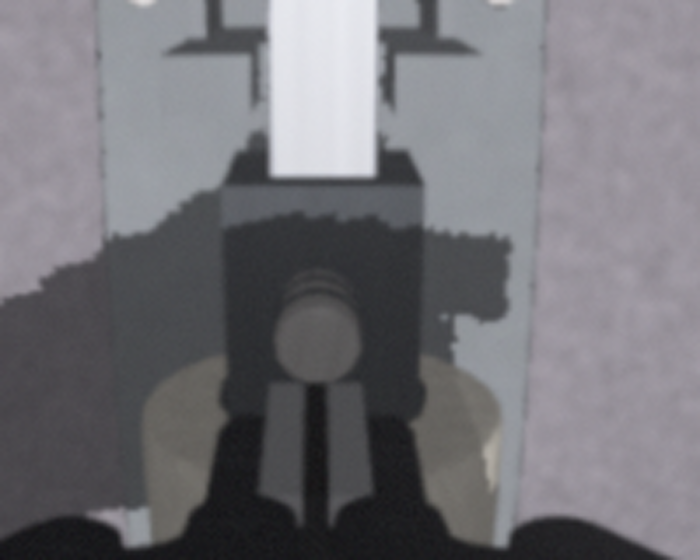

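The pin stands in the hole with its head top at crop (318,340). Now a gentle press with the shut fingers.

```bash
echo '{"ticks":[[0.002, 0, 0.01, 0, 0], [0.002, 0, 0.018, 0, 0], [0.002, 0, 0.022, 0, 0], [0.002, 0, 0.025, 0, 0], [0.002, 0, 0.027, 0, 0], [0.002, 0, 0.027, 0, 0]]}' > rows.txt && python3 shift.py rows.txt; echo '{"ticks":[[0, 0, 0.001, 0, 0], [0, 0, 0.002, 0, 0], [0, 0, 0.003, 0, 0], [0, 0, 0.004, 0, 0], [0, 0, 0.005, 0, 0], [0, 0, 0.005, 0, 0]]}' > rows.txt && python3 shift.py rows.txt
```

```text
time: 11.55
tool_pos: [0.662, 0.1453, 0.1353]
orientation: [[0.223, 0.975, 0.0], [0.975, -0.223, 0.0], [0.0, 0.0, -1.0]]
wrist_force: [0.1, -0.1, 0.2]
finger_gap: -0.0
gripper_force: 0.0
time: 12.3
tool_pos: [0.6619, 0.1453, 0.1302]
orientation: [[0.223, 0.975, -0.0], [0.975, -0.223, 0.0], [-0.0, -0.0, -1.0]]
wrist_force: [-0.3, -0.3, 0.6]
finger_gap: 0.0002
gripper_force: 0.0
```

```bash
echo '{"ticks":[[0, 0, 0.001, 0, 0], [0, 0, 0.002, 0, 0], [0, 0, 0.002, 0, 0]]}' > rows.txt && python3 shift.py rows.txt; echo '{"ticks":[[0, 0, 0.001, 0, 0], [0, 0, 0.001, 0, 0]]}' > rows.txt && python3 shift.py rows.txt
```

```text
time: 12.68
tool_pos: [0.6623, 0.1453, 0.1291]
orientation: [[0.223, 0.975, 0.001], [0.975, -0.223, 0.0], [0.001, 0.001, -1.0]]
wrist_force: [-1.5, -0.8, 4.7]
finger_gap: 0.0001
gripper_force: 2.4
time: 12.92
tool_pos: [0.6625, 0.1453, 0.129]
orientation: [[0.223, 0.975, 0.001], [0.975, -0.223, 0.001], [0.001, 0.001, -1.0]]
wrist_force: [-3.1, -0.2, 9.3]
finger_gap: -0.0001
gripper_force: 4.5
```

Contact came at z = 0.129 m, exactly the head-top height when home. A little more push, then up and over to the grip point (bar y ≈ +10 mm).

```bash
echo '{"ticks":[[0, 0, 0.001, 0, 0], [0, 0, 0.001, 0, 0], [0, 0, -0.04, 0, 0], [-0.03, 0, -0.09, 0, 0.07], [-0.08, 0.001, -0.09, 0, 0.07], [-0.112, 0.001, -0.09, 0, 0.07], [-0.112, 0.001, -0.09, 0, 0.07], [-0.112, 0.001, -0.09, 0, 0.07], [-0.112, 0.001, -0.09, 0, 0.07], [-0.112, 0.001, -0.09, 0, 0.07]]}' > rows.txt && python3 shift.py rows.txt
python3 - <<'E'
from h import *
d,s=grab('wrist','w7'); print(s['tool_pos'])
im=cv2.imread('pics/w7.png'); cv2.imwrite('pics/w7c.png',cv2.resize(im[60:330,130:390],None,fx=2.2,fy=2.2,interpolation=2))
g=cv2.cvtColor(im,cv2.COLOR_BGR2GRAY); R=s['orientation']
for v in range(170,330,8):
    b=np.where(g[v,235:290]>140)[0]+235
    if len(b)>5:
        a=at('w7',b[0]-.5,v,.096);e=at('w7',b[-1]+.5,v,.096); print(v,b[0],b[-1],((a+e)/2).round(4),(R.T@((a+e)/2-s['tool_pos'])).round(4),np.linalg.norm(a-e).round(4))
E
```

```text
time: 14.18
tool_pos: [0.6381, 0.0372, 0.2169]
orientation: [[0.221, 0.975, -0.0], [0.975, -0.221, 0.0], [0.0, -0.0, -1.0]]
wrist_force: [-0.1, -0.5, 0.7]
finger_gap: 0.07
gripper_force: 0.0
[0.63807385 0.0372246  0.21693208]
170 249 289 [0.6495 0.049  0.096 ] [0.014  0.0085 0.1209] 0.0371
274 280 289 [ 0.6423 -0.0604  0.096 ] [-0.0943  0.0257  0.1209] 0.0104
282 235 288 [ 0.617 -0.065  0.096] [-0.1044  0.0021  0.1209] 0.0564
290 244 276 [ 0.6132 -0.0745  0.096 ] [-0.1145  0.0005  0.1209] 0.0349
322 255 265 [ 0.6033 -0.1187  0.096 ] [-0.1598  0.0006  0.1209] 0.0125
```

View pics/w7c.png

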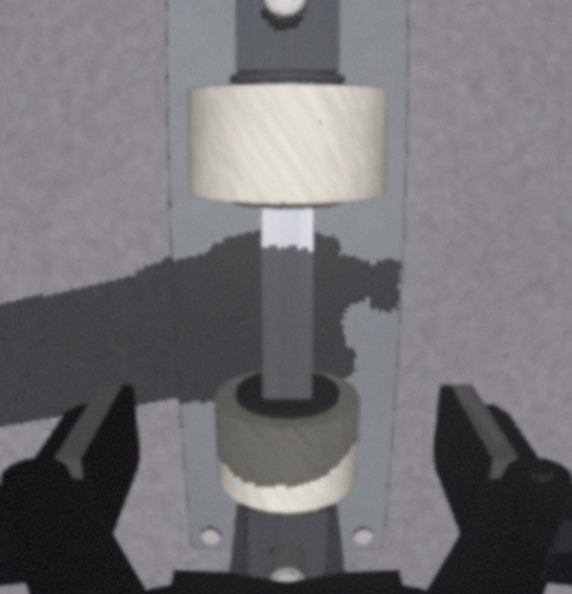

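The bar is centred between the fingers (crop 287 vs 285), clear of rolls and discs, and the pin head shows at the top (285,5). Descending and gripping.

```bash
echo '{"ticks":[[-0.002, 0.0005, 0.05, 0, 0.07], [-0.002, 0.0005, 0.1, 0, 0.07], [-0.002, 0.0005, 0.135, 0, 0.07], [-0.002, 0.0005, 0.151, 0, 0.07], [-0.002, 0.0005, 0.151, 0, 0.07], [-0.002, 0.0005, 0.151, 0, 0.0], [-0.002, 0.0005, 0.151, 0, 0], [-0.002, 0.0005, 0.151, 0, 0], [-0.002, 0.0005, 0.151, 0, 0], [-0.002, 0.0005, 0.151, 0, 0], [-0.002, 0.0005, 0.151, 0, 0]]}' > rows.txt && python3 shift.py rows.txt 46
```

```text
time: 15.6
tool_pos: [0.6384, 0.0341, 0.0677]
orientation: [[0.223, 0.975, 0.001], [0.975, -0.223, 0.001], [0.001, 0.001, -1.0]]
wrist_force: [-3.1, -0.2, 6.1]
finger_gap: 0.0214
gripper_force: 46.9
```

```bash
echo '{"ticks":[[0, 0, -0.004, 0, 0], [0, 0, -0.010, 0, 0], [0, 0, -0.018, 0, 0], [0, 0, -0.026, 0, 0], [0, 0, -0.034, 0, 0], [0, 0, -0.042, 0, 0], [0, 0, -0.050, 0, 0], [0, 0, -0.050, 0, 0]]}' > rows.txt && python3 shift.py rows.txt; echo '{"ticks":[[0, 0, -0.008, 0, 0], [0, 0, -0.016, 0, 0], [0, 0, -0.024, 0, 0], [0, 0, -0.032, 0, 0], [0, 0, -0.040, 0, 0], [0, 0, -0.046, 0, 0], [0, 0, -0.050, 0, 0], [0, 0, -0.050, 0, 0], [0, 0, -0.050, 0, 0], [0, 0, -0.050, 0, 0], [0, 0, -0.050, 0, 0], [0, 0, -0.050, 0, 0]]}' > rows.txt && python3 shift.py rows.txt
python3 - <<'E'
from h import *
d,s=grab('wrist','w8'); d2,s=grab('scene','s8'); print(s['tool_pos'],s['wrist_force'],s['torque'],s['finger_gap'])
a=cv2.resize(cv2.imread('pics/w8.png')[40:340,130:390],(520,600)); b=cv2.resize(cv2.imread('pics/s8.png')[110:310,165:258],(279,600)); cv2.imwrite('pics/f.png',np.hstack([a,b]))
E
```

```text
time: 16.6
tool_pos: [0.6386, 0.0338, 0.1172]
orientation: [[0.223, 0.975, 0.002], [0.975, -0.223, 0.0], [0.001, 0.002, -1.0]]
wrist_force: [-0.3, 0.6, -7.5]
finger_gap: 0.0213
gripper_force: 45.4
time: 18.1
tool_pos: [0.638, 0.0338, 0.1662]
orientation: [[0.223, 0.975, -0.0], [0.975, -0.223, 0.0], [-0.0, -0.0, -1.0]]
wrist_force: [-0.2, -0.0, -7.3]
finger_gap: 0.0216
gripper_force: 45.5
[0.63799633 0.03382251 0.16623653] [ 1.0629749   0.05280097 -6.50216432] [-0.0238956  -0.00120716 -0.04082117] 0.021024956987943575
```

View pics/f.png

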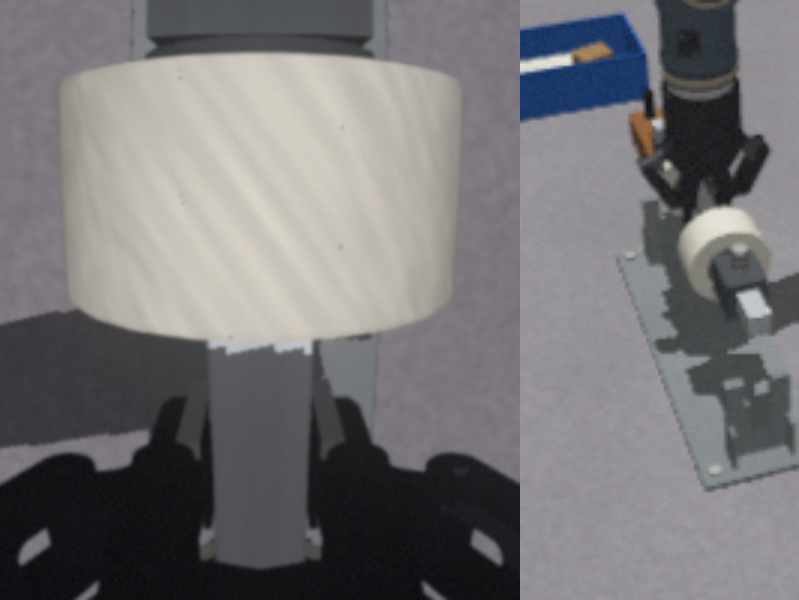

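The bar hangs clear of the stand with the pin head seated on the collar at (740,255). Force is −7 N and the moment is near zero. A quick levelness check from the two bar ends, then hand in.

```bash
python3 - <<'E'
from h import *
d=np.load('pics/s8.npz'); u=np.array([.223,.975,0]); s=robot.state(); print(s['tool_pos'],s['joint_vel'].round(2))
hole=np.array([.6632,.1447,.105+.0985])
for y in(185-122,): 
  for t in(-3,0,3):
    p=hole+u*y/1000; p[2]+=-.009+np.radians(t)*.175
    c=d['orientation'].T@(p-d['xyz']); q=d['K']@(c/c[2]); print(t,q[:2].round(1),'in crop',(520+(q[0]-165)*3).round(),((q[1]-110)*3).round())
E
```

```text
[0.63801081 0.03381507 0.16623385] [-0.03  0.01  0.01 -0.04  0.04  0.1  -0.09]
-3 [244.6 217.3] in crop 759.0 322.0
0 [244.5 214.8] in crop 759.0 314.0
3 [244.5 212.1] in crop 758.0 306.0
```

The bar's end edge is at about (759,312) against (759,314) predicted for a level bar, so it is level within about 1°.

```bash
python3 -c "
from rig import robot
print(robot.finish_job())"
```

```text
the job is handed in; nothing more can be done
None
```

I pushed the lock pin fully home, then lifted the bar 98 mm clear of both uprights and handed the job in at about 18 s, with the bar held still and level to within about 1°.

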